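# Seat the weighing plate of the pet scale on its three balls

## Robot

A 7-joint arm with a two-finger parallel gripper is mounted at the origin on the work surface. World frame = base frame: x ahead of the robot, y to its left, z up, the work surface at z = 0. Lengths are in mm, angles in rad, forces in N, time in s.
With the tool pointing down it reaches from about 400 to 875 mm from the base axis. Payload 4.4 kg.
Tool frame: the origin (TCP) lies at the very end of the fingers, on their centre line; the grasp point (between the pads) lies 19 mm behind it; z points along the fingers, y is the line along which they close (so a half turn about z gives the same grasp; the last joint's range is limited). The gripper opens to 85 mm and grips with 20 to 120 N. Pads are 22 mm wide; open, the fingers measure 114 mm over their backs; the gripper's body (76 mm by 85 mm) begins 54 mm behind the grasp point. The pads swing forward as they close: fully open they stand 13 mm farther back than shut.
Start: joints at [-1.273, 0.628, 0.038, 1.517, -0.027, 0.996, -0.02], TCP at [231.266, 607.482, 231.313] pointing down, gripper open.
Joint ranges: [-3.06, 3.06], [-0.37, 2.12], [-1.25, 1.32], [0.18, 2.47], [-1.1, 4.24], [0.23, 1.98], [-2.94, 2.94]. Speed limits (rad/s): [2.57, 2.57, 3.14, 3.14, 3.14, 3.14, 3.14].

## Interface

Orientations are given as [roll, pitch, yaw] about the fixed x, y, z axes, in that order (R = Rz(yaw) Ry(pitch) Rx(roll)).
In Python, from cell import ctrl gives the robot as it stands.
- The arm moves only by the tool step_arm, never from a script. Its argument "series" is a list that holds one entry, the list of rows, each a list of 7 numbers: the turn, a rotation vector about the tool's x, y, z as a fraction of full scale, then the shift along the tool's x, y, z as a fraction of full scale, then the closure, from 0 (fully open) to 1 (shut). In form: [[[ax, ay, az, tx, ty, tz, gripper], ...]]. A call has 1 to 12 rows; each row shifts and turns the commanded pose from where the row before left it, along the tool's axes as they then stand; what a row does not reach is not made up. Full scale, the value 1, is 150 mm for a shift and 45 degrees for a turn. A row lasts 1/10 s, in which the tool goes at most 50 mm and 8.59 degrees, less where a joint would pass 70% of its speed; a pose out of reach is approached as far as the arm can. A call with a number of a shift or a turn outside -1 to 1 is refused whole. A call with a gripper value outside its range is refused whole. The fingers move at their own pace and stop on an object; the grip force is fixed at half the most. Time passes only in rows, so rows that do not move let the fingers close. It gives the time, the measured TCP pose, the force, the opening and the grip force at its end, in the units of the state.
- ctrl.read_state(): the state, without advancing time (a new reading comes with each control period).
- ctrl.get_image(name): name is "scene" or "side" or "wrist"; returns a dict with "img" (384x512x3 uint8, red, green, blue), "fx", "fy", "cx", "cy" (pixels), "R" (3x3) and "t" (3): a world point X has camera coordinates R X + t. Camera axes: x right, y down, z forward; pixel columns grow to the right and rows downward; lengths in mm; the calibration is good to about 2 mm. The wrist camera is an equidistant fisheye: a pixel r from the principal point sees the ray r / f radians off the axis. A picture is of the moment at which its call begins. There is no depth.
- ctrl.finish_job(): hands the job in; it is judged then, once.
Trained networks look in a picture, given as the dict that the camera call returned (one of the last four; its "shot" number tells which), for a name from the list of things; names that differ only in an ending like _2 or _b are one class to them, and where a whole thing is asked for, a point or a joint stands for the part that bears it (a point fixed in the world has none). Each returns a list of dicts, best first, with "score" (0 to 1); they miss things now and then, are a little off and sometimes report something else, mostly with a low value. They report only what shows in the picture. A call takes as long as a camera call.
- ctrl.recognise(picture, thing): "centre" ([column, row] in pixels, amid what is visible of it).
The state is a dict: "clock": time; "qpos": joint angles; "qd": joint speeds; "tau": joint torques, N m; "eef_pos": TCP position; "tool_rot": TCP orientation; "force": force on the tool from outside, world axes, zero at the start; "torque": the same for the moment, N m; "width": finger opening in mm; "gripper_force": force on a finger pad.
Only numpy, scipy, OpenCV 4.12 (cv2) and the standard library are available. Lean on these libraries where they do the work, as an engineer would, in place of code of your own. Each camera call takes 0.05 s, during which the arm holds its last target. There are 200 camera calls.

## Task

The weighing plate of the pet scale has been laid back off its seats after cleaning: it rides high on the balls and too near the display. Slide it over, pressing no harder than about 3 kg, until its springs pull it down fully home and level on all three balls, then let go. Leave the other things on the table where they are.

Things in the scene. Friction and masses are not known exactly. Their poses are not given: they have to be found in the camera images.
- scale: White pet scale, fixed, 294 x 180 mm. Origin on the table under the middle of its well; x runs from the display console (x -177 to -117 mm, 35 high) across the well, z up. Well 222 x 168 mm inside a 6 mm rim, 35 mm high; floor at z 14. Three fixed steel balls, 14 mm across, stand in it with their tops at z 29, at (x, y) = (50, 0), (-50, 45), (-50, -45) mm.
- plate_home (a point): Point on the scale, with its axes: where the middle of the plate's top lies when the plate is home (34.7 mm over the table, level with the rim, gap 26 mm at both ends, 19 mm at both sides). The spring hooks stand at the scale's x = -17 mm: 22 mm wide, their 4 mm thick toes lie on the plate and reach in to y = +-54 mm.
- plate_top (a point): Middle of the top face of the loose stainless weighing plate, 170 (x) x 130 (y) x 11 mm; axes as the scale's when home. A flat ribbed black rubber mat, 130 x 96 mm, covers the middle of the top: fingertips pressed on it with 8 to 20 N carry the plate along. At the start the plate lies 14 to 18 mm nearer the console, up to 5 mm sideways, turned up to 0.11 rad, too near the rim for a finger behind it.
- plate: The same plate, 0.45 to 0.7 kg; origin in the middle of its flat underside. Two steel spring hooks in the side gaps reach over its long edges and pull it down with 9 N in all. Friction: steel on plate 0.2, fingers on mat 0.9. Off its seats it rides on the balls, top 40 mm over the table. With a ball in each groove it falls 4.8 mm and centres itself; with a ball still out it stays high and tilted.
- rear_groove (a point): On the plate's underside, x = -50 mm: middle of a V groove, 14 mm wide at its mouth, that runs right across the plate (along y) and takes the two rear balls. A ball drops in once it is within 7 mm of the groove's middle line.
- front_groove (a point): On the plate's underside, x = 50 mm: middle of a V groove, 14 mm wide at its mouth, 18 mm long along x, for the front ball.
- clip_stand: Bystander: steel spring-clip stand 220 mm tall, disc foot 110 mm wide (origin under it), green slicker brush in its jaws.
- comb: Bystander: comb with wooden handle, 220 mm long, lying flat; origin near its middle, x along it.
- jar: Bystander: closed clear plastic jar, 72 mm wide, 85 mm tall; origin under it.
- dish: Bystander: empty aluminium dish, 124 mm wide, 35 mm high; origin under it.
- pink_brush: Bystander: pink rubber-tipped brush, 200 mm long, lying tips up; origin near its middle, x along it.
- shampoo: Bystander: white bottle, 66 mm wide, 190 mm tall; origin under it.

How it is judged (in metres and radians):
At the end, for the whole second after the job is handed in: The plate rests home on all three balls: its top within 2 mm sideways and 1.5 mm in height of the home point, turned less than 0.03 rad from it and tilted less than 0.02 rad, with nothing touching it but the scale (horizontal distance between plate_top and plate_home below 0.002 m and z of plate_top in the frame of plate_home between -0.0015 and 0.0015 m and angle between the x axis of plate_top and the x axis of plate_home, either way round below 0.03 rad and angle between plate_top's own z axis and vertical below 0.02 rad).
It fails at once if the fingers press the plate with more than 32 N, which would overload the scale (contact force between the fingers and plate above 32 N).
It fails at once if another thing on the table (clip stand, comb, jar, dish, pink brush, bottle) is shoved more than 20 mm (distance of any of clip_stand, comb, jar, dish, pink_brush, shampoo from where it was at the start of the episode above 0.02 m).
It also fails if it takes over 58 s, if anything falls off the work surface, if the arm or the gripper's body presses on something with over 40 N, if the wrist force passes 120 N, or if a joint passes its speed limit or range.

## Working session

There is one attempt and no reset: what is moved stays moved. The work goes in short steps, Python scripts to look and compute and a tool call to move; the robot and the scene stay as the last step left them, time stands still between calls to the robot, and variables do not carry over. Pictures are saved under pics/ and viewed, at most 10 in all, crops included, and the job is handed in when it is done.

Besides the shell and the picture viewer there is one more tool, called in YAML: its name, and indented under it one key for each argument. step_arm: Moves the arm, as the interface text tells. Shift numbers are shares of 150 mm and turn numbers shares of 45 degrees, none past 1 either way. Its arguments: {"type":"object","properties":{"series":{"type":"array","items":{"type":"array","items":{"type":"array","items":{"type":"number","minimum":-1,"maximum":1}}}}},"required":["series"]}

```bash
mkdir -p pics; cat > h.py <<'E'
import numpy as np, cv2
from cell import ctrl
def save(n,p): cv2.imwrite('pics/'+n,p['img'][:,:,::-1])
def ray(p,uv,z):
    d=np.array([(uv[0]-p['cx'])/p['fx'],(uv[1]-p['cy'])/p['fy'],1.]);R=np.array(p['R']);t=np.array(p['t'])
    c=-R.T@t; w=R.T@d; return c+w*(z-c[2])/w[2]
def proj(p,X):
    c=np.array(p['R'])@np.array(X,float)+p['t'];return c[:2]/c[2]*[p['fx'],p['fy']]+[p['cx'],p['cy']]
E
python3 - <<'E'
from h import *
s=ctrl.read_state();print(s)
for n in ['scene','side']:
    p=ctrl.get_image(n);save(n+'0.png',p);print(n,p['fx'],p['cx'],p['cy'],(-np.array(p['R']).T@p['t']).round())
    for th,z in [('scale',30),('plate',40),('plate_top',40),('plate_home',35),('clip_stand',100),('jar',40),('shampoo',95),('dish',20),('comb',10),('pink_brush',20)]:
        try:
            for r in ctrl.recognise(p,th)[:2]: print(th,np.round(r['centre']),round(r['score'],2),ray(p,r['centre'],z).round())
        except Exception as e: print(th,e)
E
```

```text
{'clock': 0.0, 'qpos': array([-1.27280976,  0.62932583,  0.03844548,  1.51835263, -0.02698664,
        0.99630445, -0.0200244 ]), 'qd': array([ 0.00101629, -0.00057238,  0.00095217, -0.00169992,  0.00032649,
        0.00036356,  0.00080363]), 'tau': array([-4.56066446e-04, -5.63412380e+01,  1.22609474e+00, -1.93442738e+01,
        1.10578258e-02,  1.06927310e-02, -2.70627305e-05]), 'eef_pos': array([231.03877736, 606.89355622, 230.40723229]), 'tool_rot': array([-3.13972088e+00,  3.67162001e-05,  2.77778648e+00]), 'force': array([-0.11280263, -0.64176399,  0.40637161]), 'torque': array([0.00567338, 0.02866201, 0.03025475]), 'gripper_force': 0.0, 'width': 85.56476869649283}
scene 455.4004932194865 250.76807702860847 199.92378937676114 [1284.  778. 1043.]
scale [258. 215.] 0.75 [539.  65.  30.]
plate_top [154. 137.] 0.65 [ 534. -500.   40.]
plate_top [249. 209.] 0.62 [546.  32.  40.]
plate_home [255. 218.] 0.58 [559.  73.  35.]
clip_stand [185. 139.] 0.64 [ 504. -342.  100.]
jar [352. 281.] 0.96 [543. 431.  40.]
shampoo [153. 138.] 0.69 [ 580. -430.   95.]
dish [383. 252.] 0.79 [374. 424.  20.]
comb [317. 261.] 0.74 [535. 306.  10.]
pink_brush [167. 182.] 0.56 [ 643. -274.   20.]
pink_brush [257. 215.] 0.37 [534.  57.  20.]
side 461.711729570206 245.98117549525594 203.90397299420385 [ 191. -992.  759.]
scale [244. 221.] 0.82 [490. -33.  30.]
plate [256. 204.] 0.96 [542.  22.  40.]
plate [314. 289.] 0.63 [ 558. -334.   40.]
plate_top [257. 202.] 0.93 [548.  29.  40.]
plate_home [247. 220.] 0.84 [499. -36.  35.]
plate_home [333. 305.] 0.37 [ 578. -387.   35.]
clip_stand [272. 325.] 0.84 [ 414. -453.  100.]
clip_stand [256. 202.] 0.42 [515. -55. 100.]
jar [216. 140.] 0.84 [539. 449.  40.]
jar [218. 168.] 0.28 [495. 250.  40.]
shampoo [332. 304.] 0.85 [ 546. -433.   95.]
dish [172. 151.] 0.73 [381. 446.  20.]
comb [219. 167.] 0.85 [512. 309.  10.]
pink_brush [315. 290.] 0.77 [ 569. -319.   20.]
```

```bash
python3 - <<'E'
import cv2,numpy as np
a=cv2.imread('pics/scene0.png');b=cv2.imread('pics/side0.png')
c=np.hstack([cv2.resize(a[130:330,150:350],(400,400),interpolation=2),cv2.resize(b[120:320,150:350],(400,400),interpolation=2)])
cv2.imwrite('pics/c0.png',c)
E
```

```text
(no output)
```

View pics/c0.png

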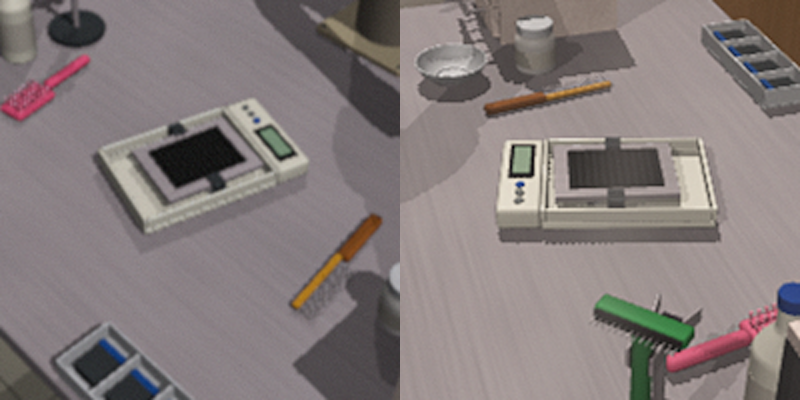

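View pics/scene0.png

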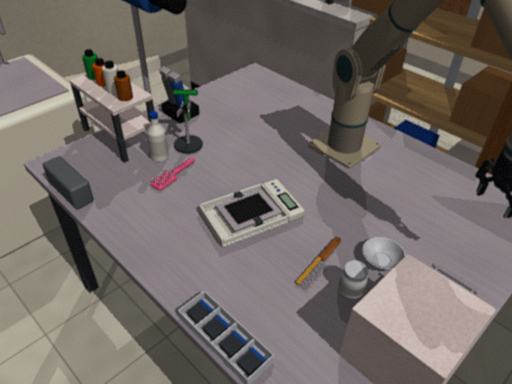

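The crops show the scale with its console towards the robot. The plate is clearly shifted to the console side, with a black mat in the middle and a hook at each side. In the scene image the rim corners are about (200,205), (273,179), (303,208) and (224,238). In the side image they are about (200,189), (304,189), (308,225) and (199,227).

```bash
python3 - <<'E'
from h import *
for n,c in [('scene',[(200,205),(273,179),(303,208),(224,238)]),('side',[(200,189),(304,189),(308,225),(199,227)])]:
    p=ctrl.get_image(n); q=np.array([ray(p,u,35)[:2] for u in c]);print(n,q.round(),q.mean(0).round(),[np.linalg.norm(q[i]-q[i-1]).round() for i in range(4)])
p=ctrl.get_image('wrist');print(p['fx'],p['cx'],p['cy'],np.array(p['R']).round(3),(-np.array(p['R']).T@p['t']).round(1))
E
```

```text
scene [[645. -94.]
 [379. -22.]
 [415. 145.]
 [685.  67.]] [531.  24.] [np.float64(166.0), np.float64(275.0), np.float64(170.0), np.float64(282.0)]
side [[ 413.  153.]
 [ 706.   61.]
 [ 645. -107.]
 [ 368.  -30.]] [533.  20.] [np.float64(188.0), np.float64(308.0), np.float64(179.0), np.float64(287.0)]
297.3186396354542 261.9741486808571 190.8876534452717 [[ 0.355  0.935  0.001]
 [ 0.886 -0.337  0.32 ]
 [ 0.299 -0.113 -0.947]] [154.5 636.5 374.4]
```

step_arm:
  series:
    - [[0,0,0,-0.23,-0.195,0,0.4],[0,0,0,-0.23,-0.195,0,0.4],[0,0,0,-0.23,-0.195,0,0.4],[0,0,0,-0.23,-0.195,0,0.4],[0,0,0,-0.23,-0.195,0,0.4],[0,0,0,-0.23,-0.195,0,0.4],[0,0,0,-0.23,-0.195,0,0.4],[0,0,0,-0.23,-0.195,0,0.4],[0,0,0,-0.23,-0.195,0,0.4],[0,0,0,-0.23,-0.195,0,0.4],[0,0,0,-0.23,-0.195,0,0.4],[0,0,0,-0.23,-0.195,0,0.4]]

```text
clock: 2.45
eef_pos: [494.1, 130.5, 231.6]
tool_rot: [3.141, 0.0, 2.778]
force: [0.5, 0.1, -0.3]
width: 50.9
gripper_force: 0.0
```

step_arm:
  series:
    - [[0,0,0,-0.195,-0.19,0,0.4],[0,0,0,-0.195,-0.19,0,0.4],[0,0,0,-0.195,-0.19,0,0.4],[0,0,-0.115,0,0,0.2,0.4],[0,0,0,0,0,0.2,0.4],[0,0,0,0,0,0,0.4],[0,0,0,0,0,0,0.4]]

```text
clock: 3.15
eef_pos: [544.8, 21.1, 171.5]
tool_rot: [-3.141, -0.001, 2.868]
force: [0.3, 0.1, 0.7]
width: 51.0
gripper_force: 0.0
```

```bash
cat >> h.py <<'E'
def fray(p,uv,z):
    x,y=(uv[0]-p['cx'])/p['fx'],(uv[1]-p['cy'])/p['fy'];r=np.hypot(x,y)
    d=np.array([x/r*np.sin(r),y/r*np.sin(r),np.cos(r)]);R=np.array(p['R']);c=-R.T@p['t'];w=R.T@d
    return c+w*(z-c[2])/w[2]
def fproj(p,X):
    c=np.array(p['R'])@np.array(X,float)+p['t'];s=np.hypot(c[0],c[1]);r=np.arctan2(s,c[2])
    return np.array([p['cx']+p['fx']*r*c[0]/s,p['cy']+p['fy']*r*c[1]/s])
E
python3 - <<'E'
from h import *
import pickle
p=ctrl.get_image('wrist');pickle.dump(p,open('w1.pkl','wb'));save('w1.png',p);cv2.imwrite('pics/w1b.png',cv2.resize(p['img'][:,:,::-1],(800,600),interpolation=2));print(ctrl.read_state()['eef_pos'],(-np.array(p['R']).T@p['t']).round(1))
for th in ['plate_top','plate_home','scale']:
    print(th,[(np.round(r['centre']),fray(p,r['centre'],38).round(1)) for r in ctrl.recognise(p,th)[:2]])
E
```

```text
[545.63259854  21.32116871 172.36026613] [465.9  43.1 314.7]
plate_top [(array([265., 168.]), array([534.3,  27.2,  38. ]))]
plate_home [(array([258.,  82.]), array([453.7,  42.8,  38. ])), (array([262., 167.]), array([532.3,  24.8,  38. ]))]
scale [(array([259.,  85.]), array([456.6,  43.1,  38. ]))]
```

View pics/w1b.png

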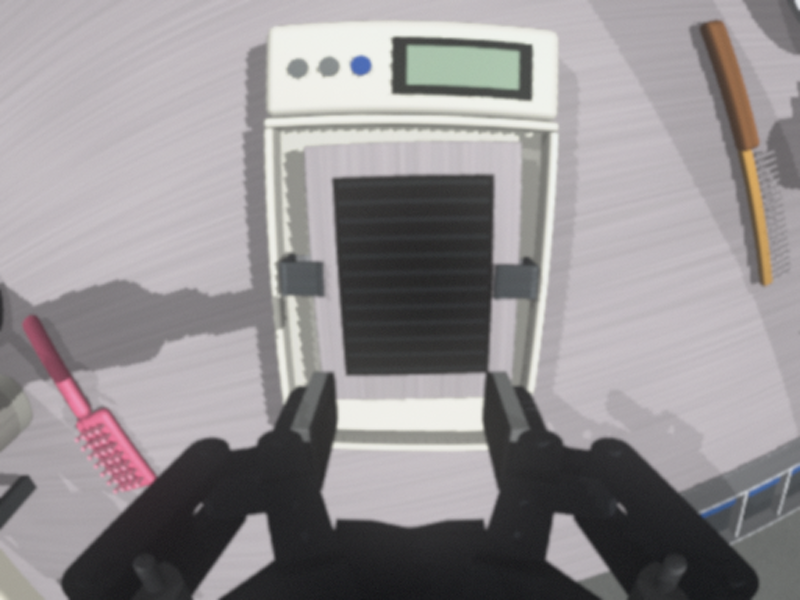

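The wrist view shows the console at the top, the mat corners at about (333,178), (494,175), (488,374) and (347,375), and the hook toes at (324,278) and (494,281), all in 800x600 pixels. The plate is turned slightly and the gap at the console end is small.

```bash
cat > fit.py <<'E'
from h import *
from scipy.optimize import least_squares
def fit(p,pts,x0):
    U=np.array([a[0] for a in pts],float)/1.5625;L=np.array([a[1] for a in pts],float)
    def X(q):
        c,s=np.cos(q[2]),np.sin(q[2]);return np.c_[q[0]+c*L[:,0]-s*L[:,1],q[1]+s*L[:,0]+c*L[:,1],L[:,2]]
    f=lambda q:(np.array([fproj(p,x) for x in X(q)])-U).ravel()
    r=least_squares(f,x0,x_scale=[10,10,.1]);return r.x,(r.fun.reshape(-1,2)*1.56).round(1)
def rel(s,p):
    d=p[:2]-s[:2];c,n=np.cos(s[2]),np.sin(s[2]);return np.array([c*d[0]+n*d[1],-n*d[0]+c*d[1],p[2]-s[2]])
E
python3 - <<'E'
from fit import *
import pickle
p=pickle.load(open('w1.pkl','rb'))
S,e=fit(p,[((268,28),(-177,-90,35)),((557,32),(-177,90,35)),((266,122),(-117,-90,35)),((557,122),(-117,90,35)),((324,278),(-17,-54,43)),((494,281),(-17,54,43))],[560,14,-.27]);print(S.round(3),e.tolist())
P,e2=fit(p,[((333,178),(-65,-48,40)),((494,175),(-65,48,40)),((488,374),(65,48,40)),((347,375),(65,-48,40))],[545,14,-.27]);print(P.round(3),e2.tolist())
print(rel(S,P).round(3))
for x,y in [(111,-84),(111,84)]:
    c,s=np.cos(S[2]),np.sin(S[2]);print((fproj(p,[S[0]+c*x-s*y,S[1]+s*x+c*y,35])*1.5625).round())
E
```

```text
[ 5.60201e+02  1.68960e+01 -2.83000e-01] [[-3.8, -1.7], [3.2, -2.2], [-2.8, -2.0], [2.1, 1.2], [-1.9, 3.0], [3.0, 1.7]]
[ 5.45616e+02  2.50890e+01 -2.53000e-01] [[-0.4, 0.1], [0.9, 0.1], [0.5, -1.0], [-1.2, 0.9]]
[-16.293   3.791   0.031]
[296. 442.]
[519. 443.]
```

step_arm:
  series:
    - [[0,0,-0.025,0.007,0.024,0.27,0.4],[0,0,0,0,0,0.27,0.4],[0,0,0,0,0,0.27,0.4],[0,0,0,0,0,0,0.4],[0,0,0,0,0,0,0.4],[0,0,0,0,0,0.01,0.4],[0,0,0,0,0,0.01,0.4],[0,0,0,0,0,0.01,0.4],[0,0,0,0,0,0.01,0.4]]

```text
clock: 4.25
eef_pos: [545.4, 24.8, 44.7]
tool_rot: [3.141, 0.002, 2.888]
force: [0.4, 0.5, -0.5]
width: 51.2
gripper_force: 0.0
```

step_arm:
  series:
    - [[0,0,0,0,0,0.01,0.4],[0,0,0,0,0,0.01,0.4],[0,0,0,0,0,0.005,0.4],[0,0,0,0,0,0,0.4]]

```text
clock: 4.65
eef_pos: [544.6, 24.7, 39.8]
tool_rot: [-3.141, -0.0, 2.888]
force: [0.8, 0.2, -0.6]
width: 51.3
gripper_force: 0.0
```

step_arm:
  series:
    - [[0,0,0,0,0,0.005,0.4],[0,0,0,0,0,0.005,0.4],[0,0,0,0,0,0,0.4]]

```text
clock: 4.95
eef_pos: [544.7, 24.8, 38.4]
tool_rot: [-3.142, -0.0, 2.888]
force: [0.2, 0.2, -0.3]
width: 51.0
gripper_force: 0.0
```

step_arm:
  series:
    - [[0,0,0,0,0,0.005,0.4],[0,0,0,0,0,0.005,0.4],[0,0,0,0,0,0,0.4]]

```text
clock: 5.25
eef_pos: [544.7, 24.8, 36.9]
tool_rot: [-3.142, -0.0, 2.888]
force: [0.2, -0.6, -0.7]
width: 51.2
gripper_force: 0.0
```

step_arm:
  series:
    - [[0,0,0,0,0,0.005,0.4],[0,0,0,0,0,0.005,0.4],[0,0,0,0,0,0,0.4]]

```text
clock: 5.55
eef_pos: [544.9, 24.7, 36.3]
tool_rot: [3.141, 0.0, 2.888]
force: [-1.6, -0.5, 7.8]
width: 50.8
gripper_force: 3.9
```

step_arm:
  series:
    - [[0,0,0,0,0,0.003,0.4],[0,0,0,0,0,0,0.4]]

```text
clock: 5.75
eef_pos: [544.9, 24.8, 36.3]
tool_rot: [3.141, 0.0, 2.888]
force: [-2.7, 0.4, 11.5]
width: 51.4
gripper_force: 5.7
```

step_arm:
  series:
    - [[0,0,0.008,-0.01,-0.006,0,0.4],[0,0,0.008,-0.01,-0.006,0,0.4],[0,0,0.008,-0.01,-0.006,0,0.4],[0,0,0.008,-0.01,-0.006,0,0.4],[0,0,0.006,-0.01,-0.005,0,0.4]]

```text
clock: 6.25
eef_pos: [548.4, 21.8, 36.2]
tool_rot: [3.14, -0.005, 2.86]
force: [-6.7, 6.1, 15.2]
width: 51.2
gripper_force: 8.1
```

```bash
python3 - <<'E'
from h import *
import pickle
p=ctrl.get_image('wrist');pickle.dump(p,open('w2.pkl','wb'));cv2.imwrite('pics/w2.png',cv2.resize(p['img'][:,:,::-1],(800,600),interpolation=2))
E
```

```text
(no output)
```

View pics/w2.png

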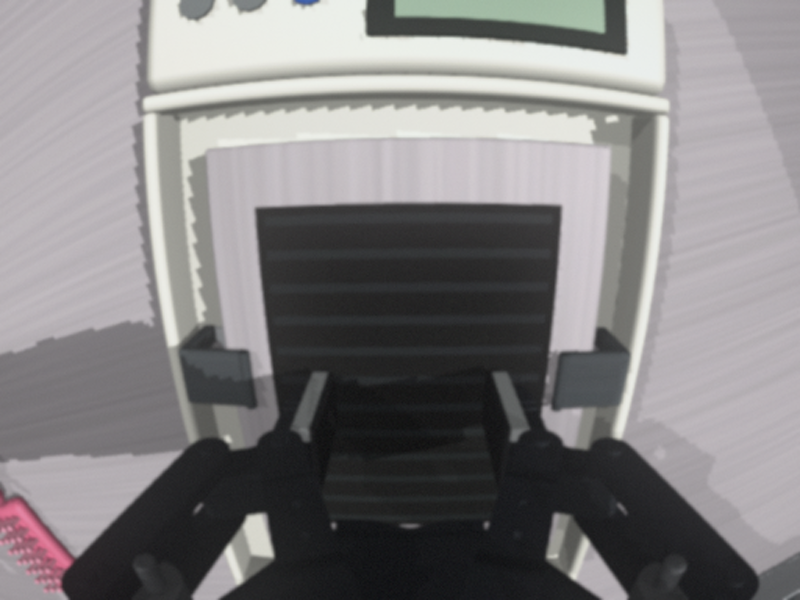

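The plate is being dragged. Its console-side corners are at about (209,150) and (610,150), the mat corners at (257,208) and (561,206), and the gap to the console has widened.

```bash
python3 - <<'E'
from fit import *
import pickle
p=pickle.load(open('w2.pkl','rb'))
P,e2=fit(p,[((209,150),(-85,-65,40)),((610,150),(-85,65,40)),((257,208),(-65,-48,40)),((561,206),(-65,48,40))],[548,20,-.27])
S,e=fit(p,[((143,101),(-117,-90,35)),((669,101),(-117,90,35)),((253,378),(-17,-54,43)),((553,381),(-17,54,43))],[560,14,-.27])
print(P.round(3),e2.tolist());print(S.round(3),e.tolist(),rel(S,P).round(3));print(ctrl.read_state()['eef_pos'],ctrl.read_state()['force'])
E
```

```text
[ 5.48864e+02  2.17420e+01 -2.79000e-01] [[-5.9, -0.6], [5.1, -1.4], [-1.3, 0.6], [2.0, 1.9]]
[ 5.59496e+02  1.61640e+01 -2.87000e-01] [[-2.7, -3.4], [1.2, -1.6], [-4.6, 4.3], [5.4, 3.0]] [-1.1777e+01  2.3390e+00  8.0000e-03]
[548.92506864  21.34265349  36.23450995] [-4.98428575  3.97815649 14.35866609]
```

step_arm:
  series:
    - [[0,0,0,-0.01,0,0,0.4],[0,0,0,-0.01,0,0,0.4],[0,0,0,-0.01,0,0,0.4],[0,0,0,0,0,0,0.4]]

```text
clock: 6.7
eef_pos: [555.7, 17.2, 35.2]
tool_rot: [3.141, 0.001, 2.858]
force: [-0.4, 0.7, -0.3]
width: 51.3
gripper_force: 0.0
```

The contact force has gone, so the plate has probably dropped in. I'll lift and check.

step_arm:
  series:
    - [[0,0,0,0,0,-0.05,0.4],[0,0,0,0,0,-0.3,0.4],[0,0,0,0,0,-0.3,0.4],[0,0,0,0,0,-0.25,0.4],[0,0,0,0,0,0,0.4],[0,0,0,0,0,0,0.4]]

```text
clock: 7.3
eef_pos: [555.6, 17.2, 171.2]
tool_rot: [3.141, 0.002, 2.858]
force: [-0.4, -1.1, 0.1]
width: 51.4
gripper_force: 0.0
```

```bash
python3 - <<'E'
from h import *
import pickle
p=ctrl.get_image('wrist');pickle.dump(p,open('w3.pkl','wb'));cv2.imwrite('pics/w3.png',cv2.resize(p['img'][:,:,::-1],(800,600),interpolation=2));b=ctrl.get_image('side')['img'][175:240,190:320,::-1]
cv2.imwrite('pics/s3.png',cv2.resize(b,(780,390),interpolation=2))
E
```

```text
(no output)
```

View pics/w3.png

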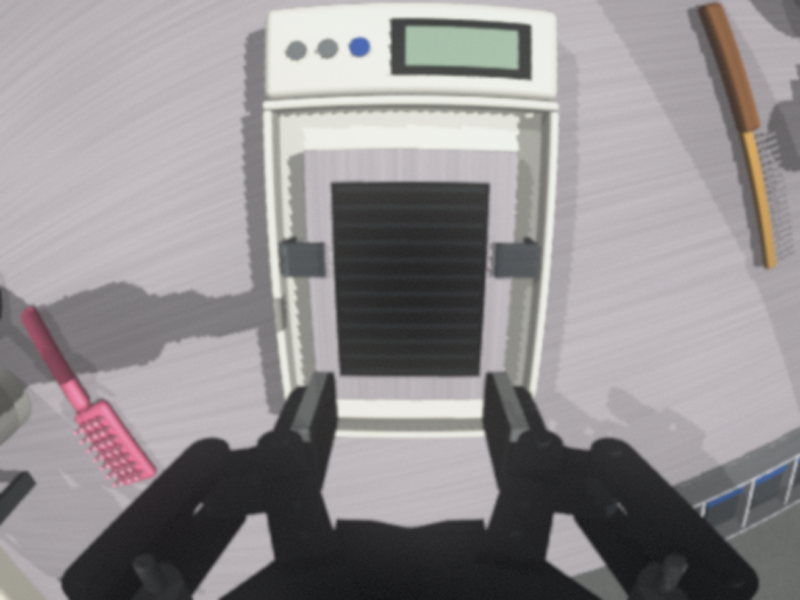

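View pics/s3.png

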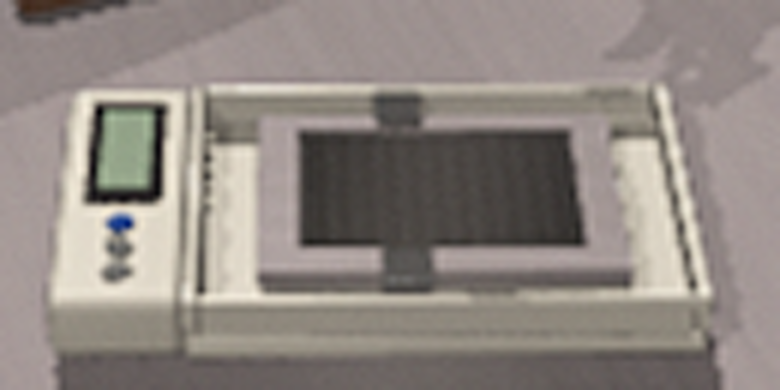

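The plate now sits lower, with similar gaps at both ends and the sides nearly parallel to the rim. The mat corners are at (331,183), (490,184), (480,376) and (341,376). The fit will show the remaining offset.

```bash
python3 - <<'E'
from fit import *
import pickle
p=pickle.load(open('w3.pkl','rb'))
S,e=fit(p,[((266,12),(-177,-90,35)),((556,14),(-177,90,35)),((264,104),(-117,-90,35)),((557,105),(-117,90,35)),((325,259),(-17,-54,38)),((494,259),(-17,54,38))],[560,14,-.27]);print(S.round(3),e.tolist())
for z in (35,40):
    P,e2=fit(p,[((331,183),(-65,-48,z)),((490,184),(-65,48,z)),((480,376),(65,48,z)),((341,376),(65,-48,z))],[560,14,-.27]);print(z,P.round(3),e2.tolist(),rel(S,P).round(3))
E
```

```text
[ 5.60472e+02  1.61240e+01 -2.88000e-01] [[-3.1, -2.0], [2.9, -2.3], [-2.2, -1.4], [2.0, -0.8], [-2.4, 2.8], [2.8, 3.6]]
35 [ 5.60008e+02  1.68610e+01 -2.84000e-01] [[-0.0, -0.0], [0.4, -0.8], [0.3, 0.6], [-0.7, 0.6]] [-0.654  0.574  0.004]
40 [ 5.58819e+02  1.71880e+01 -2.84000e-01] [[-1.5, -1.4], [1.8, -2.2], [1.4, 2.5], [-1.8, 2.5]] [-1.887  0.551  0.004]
```

```bash
python3 -c "
from cell import ctrl;print(ctrl.finish_job())"
```

```text
the job is handed in; nothing more can be done
None
```

The plate appears to be home: the last fit put it level at home height, within 1 mm and 0.004 rad of its seats. The highest press reading was about 15 N, and the fingers were clear of the plate when I handed the job in, but no verdict came back.

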